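# Cover the board and turn it over in its holder

### The arm

A 6-joint arm with a two-finger parallel gripper is mounted at the origin on the work surface. World frame = base frame: x ahead of the robot, y to its left, z up, the work surface at z = 0. Lengths are in m, angles in rad, forces in N, time in s.
With the tool pointing down it reaches from about 0.35 to 0.875 m from the base axis. Payload 4.2 kg.
Tool frame: the origin (TCP) lies midway between the tips of the shut fingers; the grasp point (between the pads) lies 19 mm behind it; z points along the fingers, y is the line along which they close (so a half turn about z gives the same grasp; the last joint's range is limited). The gripper opens to 87 mm and grips with 3 to 60 N. Pads are 19 mm wide; open, the fingers measure 117 mm over their backs; the gripper's body (75 mm by 190 mm) begins 51 mm behind the grasp point.
Start: joints at [-0.94, 0.385, 0.008, 0, -1.194, -0.259], TCP at [0.227, -0.582, 0.223] pointing down, gripper open.
Joint ranges: [-3.14, 3.14], [-1.21, 2.06], [-1.07, 1.41], [-3.16, 2.05], [-2.99, -0.16], [-3.1, 3.1]. Speed limits (rad/s): [2.79, 2.79, 3.14, 3.14, 3.14, 3.14].

### API

Orientations are given as a rotation vector (axis times angle).
In Python, from station import bot, fingers, planner, camera, job, nets gives the robot as it stands. Calls block until the motion is done:
- bot.move_to(position, orientation): joint-space move of the TCP to a pose.
- bot.move_straight(position, orientation=None, rate=0.15): straight line of the TCP; orientation=None keeps the orientation; rate is the mean speed in m/s.
- bot.goto_joints(angles): joint-space move.
- fingers.set_gripper(opening): finger opening in m; the grip force is fixed at half the most; returns when the fingers have stopped.
- bot.dwell(seconds).
- planner.solve_ik(position, orientation): joint angles nearest the present ones, or None.
- bot.state(): the state.
- camera(name): name is "side" or "top"; returns a dict with "color" (400x640x3 uint8, red, green, blue), "mtx" (3x3 intrinsics, pixels), "camera_from_world" (4x4, takes a point from world to camera coordinates). Camera axes: x right, y up, looking along -z (the intrinsics and any distortion apply to the point x, -y, -z); pixel columns grow to the right and rows downward; lengths in m; the calibration is good to about 2 mm. A picture is of the moment at which its call begins. There is no depth.
A pose or a line that the arm cannot do raises bot.PlanningError and nothing moves.
- job.finish_job(): hands the job in; it is judged then, once.
Trained networks look in the newest picture that a camera, given by its name, has taken for a name from the list of things; names that differ only in an ending like _2 or _b are one class to them, and where a whole thing is asked for, a point or a joint stands for the part that bears it (a point fixed in the world has none). Each returns a list of dicts, best first, with "p" (0 to 1); they miss things now and then, are a little off and sometimes report something else, mostly with a low value. They report only what shows in the picture. A call takes as long as a camera call.
- nets.masks_of(camera, thing): "mask" (400x640 bool, what is visible of it) and "pixel" ([column, row] in pixels, amid what is visible of it).
- nets.landmark_of(camera, thing): "pixel" ([column, row] in pixels: a listed point, or the origin of a listed thing).
The state is a dict: "time": time; "joint_pos": joint angles; "dq": joint speeds; "effort": joint torques, N m; "eef_pos": TCP position; "eef_rot": TCP orientation; "contact_force": force on the tool from outside, world axes, zero at the start; "torque": the same for the moment, N m; "finger_gap": finger opening in m; "gripper_force": force on a finger pad.
Only numpy, scipy, OpenCV 4.12 (cv2) and the standard library are available. Lean on these libraries where they do the work, as an engineer would, in place of code of your own. Each camera call takes 0.05 s, during which the arm holds its last target. There are 200 camera calls.

### The job

The parts on the circuit board are only plugged in loosely: push the orange cover of the board holder fully shut over them, then push the covered frame right over on its pivot until it rests level on its other stop, solder side up, and leave it there. Do it all by pushing gently with the fingertips from outside, never gripping the cover or frame or touching the cover's black pad; never tip the board with the cover open. Do not lift, tilt or shift the holder, and leave everything else on the bench where it is.

Things in the scene. Friction and masses are not known exactly. Their poses are not given: they have to be found in the camera images.
- stand: Pivoting board holder, loose on rubber feet, about 2.5 kg. Origin at the centre of its underside; z up, y along the pivot axis, -x is its front, roughly towards the robot. Feet 210 mm long (x), 32 mm wide, at y = +-126 mm, joined by rods at x = +-85 mm, z = 13 mm. Side posts (34 mm in x, 10 mm in y) at y = +-120 mm, 133 mm tall, with black pivot knobs outside (to y = +-147 mm).
- pivot (a point): Centre of the pivot axis, 115 mm above the bench, midway between the posts. The frame turns about it: 136 mm (x) by 202 mm (y), aluminium rails 12 mm wide, 16 mm thick, around a green circuit board 112 x 178 x 3 mm. FRAME AXES named below: origin here, x, y, z as the stand's at swing 0, turning with the frame; components on the +z side, solder joints on -z.
- swing (a joint): Turn of the frame about the pivot, rad. 0: level, components up, on one stop; pi: level, solder side up, on the other stop. It grows as the hinge rail (+x side) goes down and the front rail (-x side) comes up and over; it cannot turn back beyond 0 nor past pi. It turns stiffly (about 0.22 N m) and stays where it is left. The start may be tilted up to 0.08.
- cover (a joint): Opening of the orange cover, rad. 0: shut, parallel to the frame over the components; 1.57: square to the frame; at most 2.0, leaning back over +x. Its hinge lies along y at frame x +66, z +24 mm. Orange plate 4 mm thick, 132 mm from hinge to free edge, 172 mm wide; black pad 6 mm thick on its inner face. The hinge is stiff (about 0.19 N m): the cover stays where it is left, also upside down.
- cover_edge (a point): middle of the cover's free edge on its orange outer face, 132 mm from the hinge. With the cover shut the outer face is at frame z +28 mm and this edge at frame x -66 mm
- hinge_rail (a point): middle of the hinge rail's component-side face, at frame x +62, z +8 mm; the shut cover hides it (outer face at frame z +28 mm, reaching to frame x +66 mm) and is pushed in its place
- front_rail (a point): middle of the front rail's solder-side face, at frame x -62, z -8 mm: underneath and nearest the robot at swing 0, on top and farthest from it at swing pi
- housing_a: upright sensor housing, black tube 68 mm wide and 92 mm tall with a yellow band and a grey knob 42 mm wide on top, 135 mm tall in all; loose, a bystander. Origin at the centre of its underside
- housing_b: upright sensor housing, black tube 68 mm wide and 92 mm tall with a yellow band and a grey knob 42 mm wide on top, 135 mm tall in all; loose, a bystander. Origin at the centre of its underside
- multimeter: yellow hand multimeter lying on its back, 185 x 90 x 40 mm, loose, a bystander. Origin at the centre of its underside
- glue: white glue bottle with blue cap, 38 mm wide, 115 mm tall, loose, a bystander. Origin at the centre of its underside
- reel: solder reel standing on its flange, 62 mm wide, 42 mm tall, loose, a bystander. Origin at the centre of its underside
- screwdriver: screwdriver with red handle, 160 mm long, lying on the bench, loose, a bystander. Origin below its middle

How it is judged:
On the way, in this order (a step that is already met when the one before it is completed fails the run):
1. the cover is shut over the components, the frame still component side up (value of joint cover below 0.06 rad and value of joint swing below 0.3 rad), for 0.2 s.
2. the frame is turned right over onto its other stop (value of joint swing above 3.07 rad), for 0.2 s.
At the end, for the whole second after the job is handed in: The frame is turned over to within 0.07 rad (4 degrees) of its stop at pi and at rest, the cover is still shut to within 0.07 rad, and the holder stands upright on its feet within 20 mm of where it was (value of joint swing above 3.07 rad and value of joint cover below 0.07 rad and velocity of joint swing between -0.05 and 0.05 rad/s and angle between stand's own z axis and vertical below 0.05 rad and distance of stand from where it was at the start of the episode below 0.02 m and linear speed of stand below 0.02 m/s); the robot touches nothing.
It fails at once if the frame is tipped (over 0.5 rad) with the cover open (over 0.15 rad): parts fall out (value of joint swing above 0.5 rad and value of joint cover above 0.15 rad).
It fails at once if the holder is shifted over 20 mm, lifted over 10 mm or tilted over 0.12 rad (distance of stand from where it was at the start of the episode above 0.02 m or height (world z) of stand above 0.01 m or angle between stand's own z axis and vertical above 0.12 rad).
It fails at once if the cover or frame is gripped: the fingers touch the pad on the cover's inside or, with the frame part-way over, the cover's outer face and the front rail or board at once (contact force between the fingers and cover_c1 above 1 N or (value of joint swing above 0.5 rad and contact force between the fingers and cover_c0 above 2 N and (contact force between the fingers and swing_c1 above 2 N or contact force between the fingers and swing_c4 above 2 N))).
It fails at once if the fingers force the holder, with more than 80 N (contact force between the fingers and stand above 80 N).
It fails at once if another thing on the bench is moved over 20 mm or tipped (distance of any of housing_a, housing_b, multimeter, glue, reel, screwdriver from where it was at the start of the episode above 0.02 m or angle between any of housing_a, housing_b, multimeter, glue, reel's own z axis and vertical above 0.3 rad).
It also fails if it takes over 58 s, if anything falls off the work surface, if the arm or the gripper's body presses on something with over 40 N, if the wrist force passes 120 N, or if a joint passes its speed limit or range.

## Working session

There is one attempt and no reset: what is moved stays moved. The work goes in short steps, each a Python script; the robot and the scene stay as the last script left them, time stands still between calls to the robot, and variables do not carry over. Pictures are saved under pics/ and viewed, at most 10 in all, crops included, and the job is handed in when it is done.

```bash
ls; mkdir -p pics; python3 - <<'E'
from station import bot,fingers,planner,camera,job,nets
import cv2,numpy as np
for n in("side","top"):
    c=camera(n); cv2.imwrite(f"pics/{n}0.png",c["color"][:,:,::-1])
    print(n,c["mtx"].tolist(),np.round(c["camera_from_world"],4).tolist(),[k for k in c])
    for t in["stand","pivot","cover_edge","hinge_rail","front_rail","housing_a","multimeter","glue","reel","screwdriver"]:
        print(t,[(round(d["p"],2),np.round(d["pixel"],1).tolist()) for d in nets.landmark_of(n,t)[:3]])
print(bot.state())
E
```

```text
pics
side [[471.87348321876885, 0.0, 317.17001710615887], [0.0, 471.87348321876885, 190.08445317039093], [0.0, 0.0, 1.0]] [[-0.6865, -0.7271, 0.0101, 0.3772], [0.5839, -0.5429, 0.6036, -0.3603], [-0.4334, 0.4202, 0.7973, -1.2001], [0.0, 0.0, 0.0, 1.0]] ['color', 'mtx', 'camera_from_world']
stand [(0.83, [334.6, 215.5])]
pivot [(0.75, [336.1, 191.4]), (0.19, [316.7, 180.8])]
cover_edge [(0.59, [316.7, 144.5])]
hinge_rail [(0.75, [317.9, 179.8]), (0.19, [301.1, 267.7])]
front_rail [(0.81, [356.5, 204.4]), (0.35, [317.1, 145.6])]
housing_a [(0.92, [298.3, 268.1])]
multimeter [(0.78, [205.4, 308.1])]
glue [(0.74, [397.3, 136.5])]
reel [(0.64, [423.6, 146.2])]
screwdriver [(0.48, [301.4, 183.1])]
top [[441.55714645176477, 0.0, 319.5441959846079], [0.0, 441.55714645176477, 197.2462705468113], [0.0, 0.0, 1.0]] [[-0.0096, -0.9999, 0.0106, 0.0032], [0.9983, -0.009, 0.0584, -0.5278], [-0.0583, 0.0111, 0.9982, -1.2017], [0.0, 0.0, 0.0, 1.0]] ['color', 'mtx', 'camera_from_world']
stand [(0.61, [322.1, 210.3])]
pivot [(0.9, [322.1, 211.4])]
cover_edge [(0.73, [318.0, 184.2])]
hinge_rail [(0.89, [
[... 270 characters left out ...]
ime': 1.1, 'joint_pos': array([-9.40401219e-01,  3.84725053e-01,  7.87184464e-03, -1.09730204e-05,
       -1.19399560e+00, -2.58573988e-01]), 'dq': array([-2.40681591e-04, -4.59133038e-06,  9.56011709e-04,  5.76461920e-04,
       -8.48345849e-04, -1.39316985e-04]), 'effort': array([ 2.14729544e-04, -3.90480208e+01,  1.87620646e+01,  4.22433168e+00,
        1.55068788e-02, -1.23869034e-05]), 'eef_pos': array([ 0.22706742, -0.58225903,  0.22252227]), 'eef_rot': array([ 5.80687933e-01, -3.08744587e+00, -8.13144575e-05]), 'contact_force': array([ 0.42257519,  0.04297114, -0.87291481]), 'torque': array([0.01902675, 0.03165919, 0.02954636]), 'gripper_force': 0.0, 'finger_gap': 0.08693114474345323}
```

View pics/side0.png

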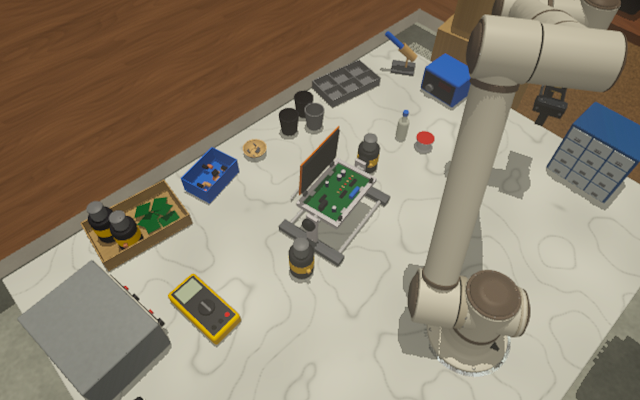

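View pics/top0.png

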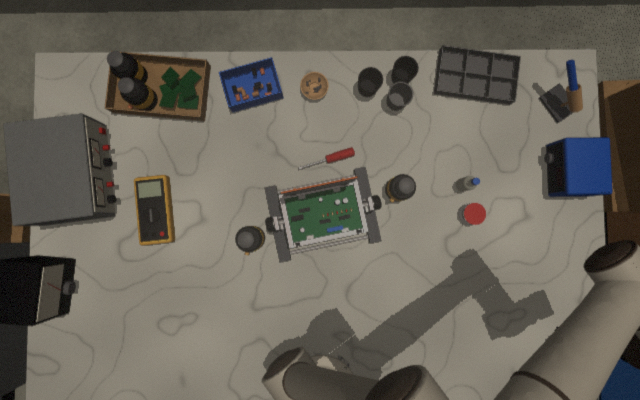

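Both views show the holder centred at about (322,211) in top and (336,195) in side, yawed slightly. The cover is open and roughly square to the frame. The housings stand at (250,240) and (403,187) in top, just outside the posts. Next I fit the pose from the landmarks and overlay it.

```bash
cat > h.py <<'E'
from station import bot,fingers,planner,camera,job,nets
import cv2,numpy as np
from scipy.optimize import least_squares
from scipy.spatial.transform import Rotation as Rn
def proj(c,P):
    q=np.c_[np.atleast_2d(P),np.ones(len(np.atleast_2d(P)))]@c["camera_from_world"].T
    K=c["mtx"]; return np.c_[K[0,0]*q[:,0]/-q[:,2]+K[0,2],K[1,2]+K[1,1]*q[:,1]/q[:,2]]
def s2w(p,P):  # stand coords, pivot-origin -> world
    P=np.atleast_2d(P); c,s=np.cos(p[2]),np.sin(p[2])
    return np.c_[p[0]+c*P[:,0]-s*P[:,1],p[1]+s*P[:,0]+c*P[:,1],P[:,2]+.115]
def fr(s,u,w,y=0): return [u*np.cos(s)+w*np.sin(s),y,-u*np.sin(s)+w*np.cos(s)]
def cov(s,th,r,o=.004,y=0):
    return fr(s,.066-r*np.cos(th)+o*np.sin(th),.024+r*np.sin(th)+o*np.cos(th),y)
def model(p):
    s,th=p[3],p[4]
    return {"pivot":[0,0,0],"stand":[0,0,-.115],"hinge_rail":fr(s,.062,.008),"front_rail":fr(s,-.062,-.008),"cover_edge":cov(s,th,.132)}
def fit(use,p0,fix=None):
    obs=[]
    cs={n:camera(n) for n in("side","top")}
    for n in cs:
        for t in use:
            L=nets.landmark_of(n,t)
            if L and L[0]["p"]>.3: obs.append((n,t,L[0]["pixel"]))
    f=lambda p:np.r_[np.concatenate([proj(cs[n],s2w(p,model(p)[t]))[0]-px for n,t,px in obs]),(p[3]-p0[3])*p0[5]]
    r=least_squares(lambda p:f(p),p0[:5],loss="soft_l1",f_scale=2)
    return r.x,cs,[(o[0],o[1],np.round(r.fun[2*i:2*i+2],1).tolist()) for i,o in enumerate(obs)]
def draw(c,p,fn,box):
    im=c["color"][:,:,::-1].copy(); s,th=p[3],p[4]
    im=cv2.resize(im,None,fx=4,fy=4,interpolation=cv2.INTER_CUBIC)
    def poly(P,col):
        q=(proj(c,s2w(p,P))*4+1.5).round().astype(int); cv2.polylines(im,[q.reshape(-1,1,2)],True,col,1)
    B=[(-1,-1),(1,-1),(1,1),(-1,1)]
    poly([fr(s,.068*a,.008,.101*b) for a,b in B],(255,0,255))
    poly([cov(s,th,r,.004,y) for r,y in[(0,-.086),(.132,-.086),(.132,.086),(0,.086)]],(255,255,0))
    for k in(-1,1): 
        poly([[.105*a,.126*k+.016*b,-.115] for a,b in B],(0,255,255)); poly([[.017*a,.12*k+.005*b,.018] for a,b in B],(0,0,255))
    x,y,w,h=box; im=im[y*4:(y+h)*4,x*4:(x+w)*4]; return im
def tip(p,P,yawoff=np.pi):
    "TCP pose, tool down, tool y along stand y"
    return s2w(p,P)[0],(Rn.from_euler("z",p[2]+yawoff)*Rn.from_rotvec([0,np.pi,0])).as_rotvec()
E
python3 - <<'E'
from h import *
p,cs,res=fit(["pivot","stand","hinge_rail","front_rail","cover_edge"],np.array([.52,0,.15,.04,1.5,30]))
print(np.round(p,4)); [print(r) for r in res]; np.save("p.npy",p)
a=draw(cs["side"],p,"",(265,115,140,160)); b=draw(cs["top"],p,"",(255,150,140,120))
H=600; a=cv2.resize(a,(400,457)); b=cv2.resize(b,(400,343))
o=np.zeros((460,800,3),np.uint8); o[:457,:400]=a; o[:343,400:]=b; cv2.imwrite("pics/ov1.png",o)
# bystanders near
for k in (0,1):
    print([ (i,tip(p,[.1,0,.2],k*np.pi)) and planner.solve_ik(*tip(p,P,k*np.pi)) for i,P in enumerate([[.1,0,.2],[.12,0,.13],[-.07,0,.04],[.06,0,.008]])])
E
```

```text
[ 0.4846 -0.0115  0.2082  0.0249  1.5163]
('side', 'pivot', [-1.7, -2.1])
('side', 'stand', [-1.8, 1.0])
('side', 'hinge_rail', [0.5, -2.1])
('side', 'front_rail', [0.2, -0.8])
('side', 'cover_edge', [1.5, 1.7])
('top', 'pivot', [0.8, 0.3])
('top', 'stand', [-0.9, 1.7])
('top', 'hinge_rail', [-0.5, 0.2])
('top', 'front_rail', [0.3, 1.1])
('top', 'cover_edge', [-0.2, -1.7])
[array([ 0.29358878,  0.26322262,  0.06133026,  0.        , -1.36890397,
       -1.65616724]), array([ 0.29065045,  0.33157259, -0.01498331,  0.        , -1.22424043,
       -1.65322892]), array([ 3.30945194e-01,  9.59687523e-02, -5.72540191e-01, -4.44089210e-16,
       -9.02287384e-01, -1.69352366e+00]), array([ 3.00149751e-01,  3.42531351e-01, -3.31375431e-01, -4.44089210e-16,
       -8.96889545e-01, -1.66272822e+00])]
[array([ 2.93588775e-01,  2.63222623e-01,  6.13302630e-02, -4.44089210e-16,
       -1.36890397e+00,  1.48542541e+00]), array([ 2.90650449e-01,  3.31572593e-01, -1.49833064e-02, -4.44089210e-16,
       -1.22424043e+00,  1.48836374e+00]), array([ 3.30945194e-01,  9.59687523e-02, -5.72540191e-01, -4.44089210e-16,
       -9.02287384e-01,  1.44806899e+00]), array([ 3.00149751e-01,  3.42531351e-01, -3.31375431e-01, -4.44089210e-16,
       -8.96889545e-01,  1.47886443e+00])]
```

View pics/ov1.png

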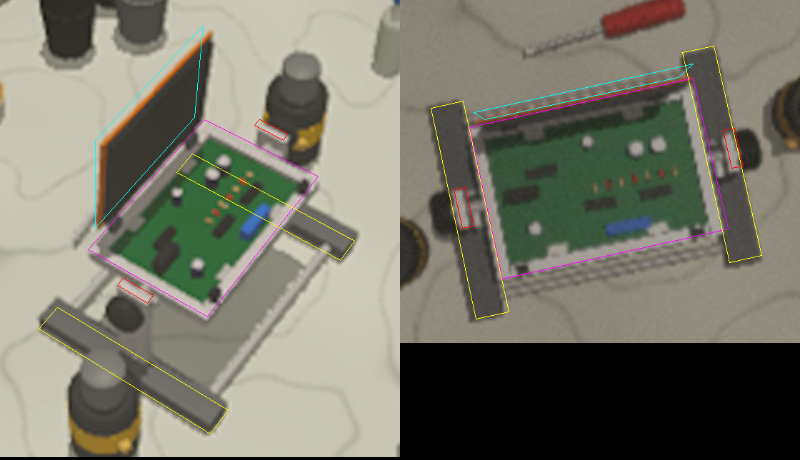

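The overlay fits the feet and frame well. The cover's real edge lies about 8 mm nearer the robot than drawn, so cover is about 1.45. I now push it shut from behind.

```bash
cat >> h.py <<'E'
HX=.0095
def go(p,P,rate=.12,yaw=0): bot.move_straight(*tip(p,P,yaw),rate=rate)
E
python3 - <<'E'
from h import *
p=np.load("p.npy"); p[4]=1.45; np.save("p.npy",p)
fingers.set_gripper(0)
s=bot.state(); bot.move_straight([*s["eef_pos"][:2],.40],rate=.3)
bot.move_to(*tip(p,[.125,0,.25],0))
go(p,[.125,0,.115],.2)
F0=bot.state()["contact_force"]; print(bot.state()["time"],F0)
sw=p[3]
for th in np.r_[np.arange(1.6,.15,-.16),.12,.06]:
    r=.112
    c=cov(sw*(th>.5),th,r); 
    if th>np.pi/2: c[0]=cov(sw,th,.132)[0]
    go(p,[c[0]+HX,0,c[2]+.001],.1)
    S=bot.state(); print(round(th,2),np.round(S["contact_force"]-F0,1),round(S["time"],1))
for k in range(12):
    c[2]-=.0015; go(p,[c[0]+HX,0,c[2]],.05)
    S=bot.state(); f=S["contact_force"]-F0; print(np.round(c[2],4),np.round(f,1),S["eef_pos"][2]-.115)
    if f[2]>10: break
print(S["time"])
c=camera("side"); cv2.imwrite("pics/s2.png",draw(c,[*p[:3],0,0],"",(255,110,150,150)))
E
```

```text
7.3 [0.49657583 0.08168479 0.14411493]
1.6 [ 0.7  0.  -0.1] 7.9
1.44 [-0.1 -0.3 -0.5] 8.2
1.28 [-0.2  0.8 -0.7] 8.5
1.12 [-0.6  0.2  0.1] 8.9
0.96 [-0.6 -0.3  0.7] 9.2
0.8 [0.4 0.9 0.1] 9.5
0.64 [-0.8  0.1 -0.1] 9.8
0.48 [-0.2 -0.2  0. ] 10.2
0.32 [0.  0.1 0.4] 10.5
0.16 [-1.3 -0.  -0.3] 10.8
0.12 [-0.3 -0.1  0.6] 11.1
0.06 [-0.3  0.6 -0.2] 11.3
0.0332 [-1.4 -0.8 -0.5] 0.0331003397470432
0.0317 [-0.3  0.9  0.7] 0.03163589240027488
0.0302 [-1.2 -0.8  0.1] 0.030073599135270926
0.0287 [-0.6 -0.4  2.2] 0.028774089161422475
0.0272 [-5.5  0.4  9. ] 0.02826134462141798
0.0257 [-8.9  2.3 17.7] 0.028104297421960953
12.8417
```

View pics/s2.png

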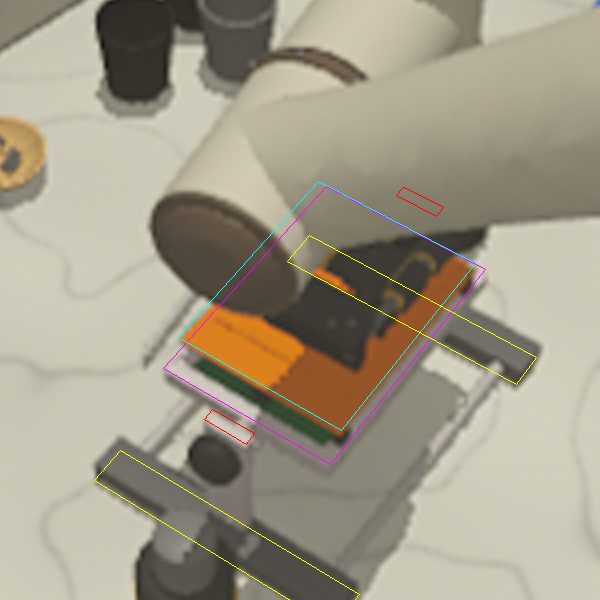

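The side view shows the orange cover lying on its drawn shut outline at (180-470, 265-430), and the measured height of 28.1 mm matches shut. Next I tip the frame: first by pressing on the hinge side, then by pushing the front rail over.

```bash
python3 - <<'E'
from h import *
p=np.load("p.npy")
x=.010
go(p,[-.035,0,.05],.15); go(p,[.052+HX,0,.045],.2)
F0=bot.state()["contact_force"]
for s in np.arange(-.05,1.06,.1):
    c=fr(max(s,0),.052,.028); 
    if s<0:c[2]+=.003
    go(p,[c[0]+HX,0,c[2]],.08)
    S=bot.state(); f=S["contact_force"]-F0; print(round(s,2),np.round(f,1),np.round(S["eef_pos"][2]-.115-c[2],4))
    if np.abs(f).max()>25: print("STOP");break
go(p,[c[0]+HX+.025,0,c[2]+.01],.15)
go(p,[c[0]+HX+.025,0,.14],.25)
print(bot.state()["time"])
c=camera("side"); cv2.imwrite("pics/s3.png",draw(c,[*p[:3],s,0],"",(255,110,150,150)))
E
```

```text
-0.05 [ 1.   0.4 -0.9] -0.0002
0.05 [ 2.2 -1.1  1.9] 0.0006
0.15 [ 2.1 -0.1  1.4] 0.0002
0.25 [ 2.3 -1.   0.4] -0.0001
0.35 [2.4 0.3 0.4] -0.0002
0.45 [ 1.6 -0.7  0.7] -0.0002
0.55 [ 4.3 -0.5  0.2] -0.0002
0.65 [ 3.5 -0.6  0.5] -0.0001
0.75 [ 4.3 -0.   0.9] -0.0002
0.85 [ 5.2 -0.4 -0.2] -0.0002
0.95 [ 5.2  0.6 -0.3] -0.0003
1.05 [ 5.1  0.3 -1. ] -0.0005
18.0333
```

View pics/s3.png

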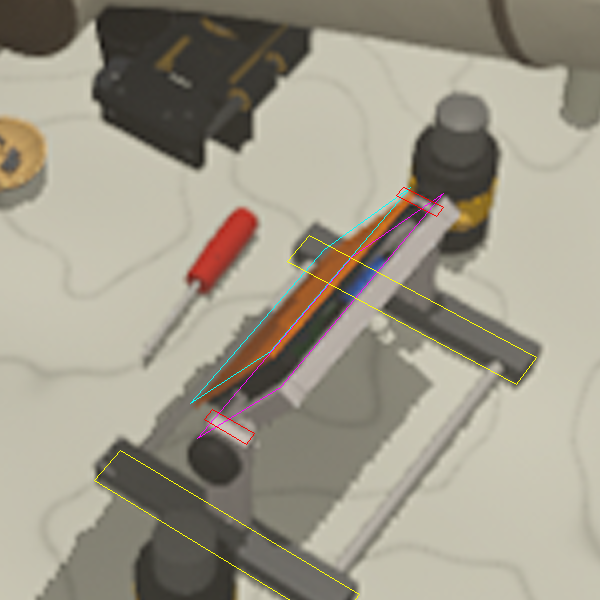

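The side view shows the frame at swing of about 1.05, matching the drawn outline. The cover is shut and the feet still lie on their drawn outlines. Now the front-rail push.

```bash
python3 - <<'E'
from h import *
p=np.load("p.npy")
go(p,[-.085,0,.14],.25)
c=fr(.95,-.068,-.008); go(p,[-.085,0,c[2]-.01],.2)
F0=bot.state()["contact_force"]; print(F0)
stop=False
for s in np.r_[np.arange(.9,3.0,.12),3.0,3.05,3.1]:
    if s<1.5:
        c=fr(s,-.068,-.008); c[2]-=.010
    else: c=fr(s,-.061,-.008)
    go(p,[c[0]-HX,0,c[2]],.08)
    S=bot.state(); f=S["contact_force"]-F0; print(round(s,2),np.round(f,1),np.round(S["eef_pos"][2]-.115-c[2],4))
    if np.abs(f).max()>22: print("STOP");stop=True;break
if not stop:
    for k in range(10):
        c[2]-=.0012; go(p,[c[0]-HX,0,c[2]],.05)
        S=bot.state(); f=S["contact_force"]-F0; print(np.round(c[2],4),np.round(f,1),np.round(S["eef_pos"][2]-.115,4))
        if f[2]>12: break
    go(p,[c[0]-HX,0,.06],.15); go(p,[c[0]-HX,0,.2],.25); bot.move_straight([.3,-.3,.4],rate=.3)
print(bot.state()["time"])
c=camera("side"); t=camera("top")
a=draw(c,[*p[:3],np.pi,0],"",(265,115,140,160)); b=draw(t,[*p[:3],np.pi,0],"",(255,150,140,120))
o=np.zeros((460,800,3),np.uint8); o[:457,:400]=cv2.resize(a,(400,457)); o[:343,400:]=cv2.resize(b,(400,343)); cv2.imwrite("pics/s4.png",o)
E
```

```text
[-0.29684765  1.04343354  0.98942439]
0.9 [-0.4 -0.3 -1.5] -0.0001
1.02 [ 0.9 -1.1 -1. ] 0.0002
1.14 [-1.4 -1.  -0.7] 0.0
1.26 [-1.4 -2.2 -1.9] -0.0
1.38 [-0.6 -1.5 -1.9] -0.0
1.5 [-0.6 -1.5 -1.2] 0.0003
1.62 [-0.9 -1.2 -2.1] 0.0
1.74 [-1.2 -0.6 -2. ] -0.0001
1.86 [-0.9 -2.8 -1.9] -0.0001
1.98 [-1.7 -1.5 -0.6] -0.0
2.1 [-0.4 -1.2 -0.5] 0.0
2.22 [-1.5 -1.2 -0. ] 0.0001
2.34 [-0.4 -0.6 -0.6] 0.0001
2.46 [ 0.4 -1.5 -1. ] 0.0001
2.58 [-0.1 -0.7 -1.1] 0.0
2.7 [-0.1 -0.4 -1.2] -0.0
2.82 [ 0.2 -1.2 -1.4] -0.0002
2.94 [ 0.5 -1.  -0.4] -0.0004
3.0 [ 0.4 -1.4 -1. ] -0.0002
3.05 [-0.  -1.5  0.8] -0.0001
3.1 [ 0.9 -0.2  0.3] -0.0002
0.0093 [ 0.1 -1.  -0.3] 0.0093
0.0081 [-0.4 -1.2  3. ] 0.0084
0.0069 [-1.8 -0.1  8.6] 0.0083
0.0057 [-5.3  1.2 14.5] 0.0082
28.7417
```

View pics/s4.png

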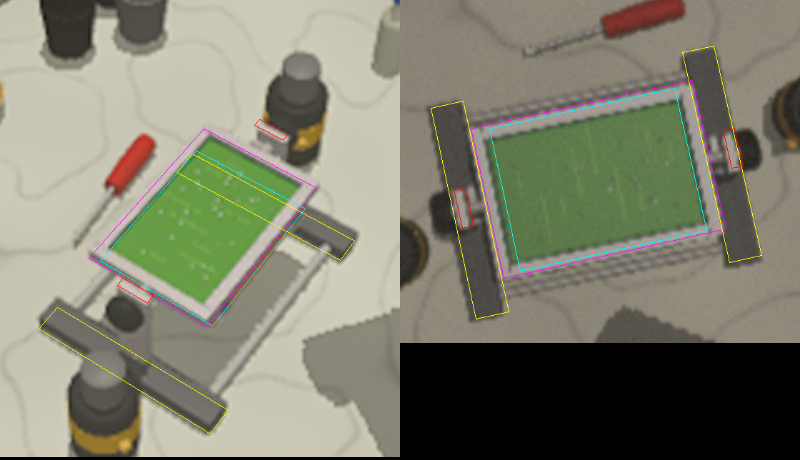

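Both views show the frame solder side up on its drawn level outline. The stop was felt at 8.2 mm, where level is 8 mm. The feet haven't moved, no open cover shows below, and the arm is clear.

```bash
python3 -c "
from station import job
print(job.finish_job())"
```

```text
the job is handed in; nothing more can be done
None
```

I pushed the cover shut and turned the frame over onto its other stop, solder side up. The final pictures show the holder where it started and the robot clear, and I handed the job in at about 29 s; no verdict came back.

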